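# Roll the flask onto its cork strip

### The arm

A 6-joint arm with a two-finger parallel gripper is mounted at the origin on the work surface. World frame = base frame: x ahead of the robot, y to its left, z up, the work surface at z = 0. Lengths are in m, angles in rad, forces in N, time in s.
With the tool pointing down it reaches from about 0.325 to 0.875 m from the base axis. Payload 4.4 kg.
Tool frame: the origin (TCP) lies at the very end of the fingers, on their centre line; the grasp point (between the pads) lies 19 mm behind it (manip.grip_point_offset is the distance from the TCP to the grasp point, in m); z points along the fingers, y is the direction in which the jaws open and shut (so a half turn about z gives the same grasp; the last joint's range is limited). The gripper opens to 85 mm and grips with 20 to 120 N. Pads are 22 mm wide; open, the fingers measure 114 mm over their backs; the gripper's body (76 mm by 85 mm) begins 54 mm behind the grasp point. The pads swing forward as they close: fully open they stand 13 mm farther back than shut.
Start: joints at [0.973, 0.207, 1.542, -0, 1.393, -0.15], TCP at [0.249, 0.518, 0.194] pointing down, gripper open.
Joint ranges: [-2.73, 2.73], [-0.86, 2.22], [0.23, 2.46], [-1.11, 4.25], [0.08, 2.63], [-2.82, 2.82]. Speed limits (rad/s): [2.79, 2.79, 3.14, 3.14, 3.14, 3.14].

### API

Orientations are given as a rotation vector (axis times angle).
In Python, from bench import manip gives the robot as it stands. The module is installed in compiled form; this text tells all that it offers.
- The arm moves only by the tool servo_tool, never from a script. Its argument "rows" is a list of rows, each an object of numbers: "x", "y", "z": the shift along the tool's x, y, z in cm; "yaw": the turn about the tool's z in degrees. A call has 1 to 12 rows; each row shifts and turns the pose as measured when the row begins, along the tool's axes as they then stand; what a row does not reach is not made up. A row lasts 1/10 s, in which the tool goes at most 50 mm and 8.59 degrees, less where a joint would pass 70% of its speed; a pose out of reach is approached as far as the arm can. A call with a gripper value outside its range is refused whole. "grip" is the finger opening in cm, from 0 to 8.54, set as the call begins (left out, the last holds). The fingers move at their own pace and stop on an object; "force" is the grip in N (left out, the last holds). Time passes only in rows, so rows that do not move let the fingers close. It gives the time, the measured TCP pose, the force and the opening at its end, in the units of the state.
- manip.state(): the state, without advancing time (a new reading comes with each control period).
- manip.get_image(name): name is "side" or "top"; returns the picture (420x560x3 uint8, blue, green, red); there is no depth.
- manip.calibration(name): a dict with "camera_matrix" (3x3 intrinsics, pixels), "rvec" (rotation vector, rad) and "tvec" (3), from world to camera coordinates, as OpenCV has them. Camera axes: x right, y down, z forward; pixel columns grow to the right and rows downward; lengths in m; the calibration is good to about 2 mm. A picture is of the moment at which its call begins. calibration takes no time and is no camera call.
- manip.sign_off(): hands the job in, once; it reports no verdict.
The state is a dict: "t": time; "joints": joint angles; "qvel": joint speeds; "joint_torque": joint torques, N m; "tcp_pos": TCP position; "orientation": TCP orientation; "contact_force": force on the tool from outside, world axes, zero at the start; "wrist_torque": the same for the moment, N m; "opening": finger opening in m.
Only numpy, scipy, OpenCV 4.12 (cv2) and the standard library are available. Lean on these libraries where they do the work, as an engineer would, in place of code of your own. Each camera call takes 0.05 s, during which the arm holds its last target. There are 200 camera calls.

### The job

With a fingertip on top of it, roll the green flask across the bench until it comes to rest lying on the cork strip, centred over the strip's dark centre line and along it. Only ever touch the flask on its top: do not pick it up and do not push it from the side. Leave everything else on the bench where it is.

Things in the scene. Friction and masses are not known exactly. Their poses are not given: they have to be found in the camera images.
- flask: Green flask on its side: round barrel 66 mm across, 170 mm long, top line 66 mm above the bench; black cap (48 mm across, 28 mm long) on its +x end; 0.28 to 0.46 kg. Origin on the axis, mid-barrel, 33 mm up; x along the axis, y and z turn as it rolls. It rolls across its axis with slight resistance. A finger stuck to its top goes twice as far as it and so runs ahead of the top: use several short strokes.
- flask_stripe (a point): Middle of the yellow stripe (6 mm wide, 150 mm long, along the barrel) on the flask's surface, 33 mm from the axis. It is uppermost at the start and turns with the flask.
- strip: Fixed cork strip flat on the bench, 220 x 50 mm, 1 mm thick (no hindrance to rolling), with a dark centre line 5 mm wide along it. Origin: its centre at bench height; x along its length, y across it, z up. At the start the flask lies 90 to 145 mm from the centre line, towards -y or +y, within 3 degrees of parallel and with its middle within 25 mm of abreast.
- jar: Small clear glass votive jar, 60 mm across, 60 mm high, standing on the bench in line with the roll, beyond the strip or behind the flask. Origin at the centre of its underside. Leave alone.
- wax_tin: Round boot-wax tin, steel with a red lid, 75 mm across, 26 mm high, on the bench in line with the roll at the other end from the jar. Origin at the centre of its underside. Leave alone.
- key_box: Black plastic key box, 77 x 112 x 38 mm, in the wooden tray at the far side of the bench. Origin at the centre of its underside. Leave alone.
- carabiner: Stainless carabiner, 80 x 47 x 8 mm, lying in the tray. Origin at the middle of its underside. Leave alone.
- bike_light: Red plastic bike light, 36 x 60 x 27 mm, in the tray. Origin at the centre of its underside. Leave alone.
- dish: Grey ceramic dish, 130 mm across, 35 mm high, on the bench far to the robot's right. Origin at the centre of its underside. Leave alone.
- brush: Wooden boot brush, 150 x 50 x 40 mm, black bristles down, on the bench far to the robot's left. Origin at the centre of its underside. Leave alone.
Not all that is in view belongs to the job. Of the things like the flask, leave any that is pink or purple; of the rest the smaller one is meant.

How it is judged:
On the way, in this order (a step that is already met when the one before it is completed fails the run):
1. a finger presses on the top of the flask (contact force between the fingers and flask above 0.3 N and height (world z) of the grasp point above 0.072 m), for 0.02 s.
2. the flask has rolled well over, so that its yellow stripe faces down (it rolls and does not slide) (height (world z) of flask_stripe below 0.02 m), for 0.02 s.
At the end, for the whole second after the job is handed in: The flask rests on the bench, still (under 10 mm/s), its axis within 12 mm of the strip's centre line and within 0.2 rad of parallel with it, its middle within 50 mm of the strip's middle lengthwise; nothing else has moved by more than 12 mm (y of flask in the frame of strip between -0.012 and 0.012 m and x of flask in the frame of strip between -0.05 and 0.05 m and angle between the x axis of flask and the x axis of strip, either way round below 0.2 rad and height (world z) of flask below 0.037 m and linear speed of flask below 0.01 m/s and distance of each of jar, wax_tin, key_box, carabiner, bike_light, dish, brush from where it was at the start of the episode below 0.012 m); the robot touches nothing.
It fails at once if the flask is lifted off the bench (height (world z) of flask above 0.043 m).
It fails at once if the fingers push the flask low on its side (grasp point, some 20 mm behind the fingertips, lower than 72 mm over the bench while touching it) and not on its top (contact force between the fingers and flask above 0.5 N and height (world z) of the grasp point below 0.072 m).
It fails at once if anything else on the bench is moved by more than 12 mm (distance of any of jar, wax_tin, key_box, carabiner, bike_light, dish, brush from where it was at the start of the episode above 0.012 m).
It also fails if it takes over 61 s, if anything falls off the work surface, if the arm or the gripper's body presses on something with over 40 N, if the wrist force passes 120 N, or if a joint passes its speed limit or range.

## Working session

There is one attempt and no reset: what is moved stays moved. The work goes in short steps, Python scripts to look and compute and a tool call to move; the robot and the scene stay as the last step left them, time stands still between calls to the robot, and variables do not carry over. Pictures are saved under pics/ and viewed, about 8 in all and at most 12, crops included, and the job is handed in when it is done.

Besides the shell and the picture viewer there is one more tool, called by a JSON object that holds its "api" and its "payload". servo_tool: Moves the arm, as the interface text tells. Its arguments: {"type":"object","properties":{"rows":{"type":"array","items":{"type":"object","properties":{"x":{"type":"number"},"y":{"type":"number"},"z":{"type":"number"},"yaw":{"type":"number"}}}},"grip":{"type":"number"},"force":{"type":"number"}},"required":["rows"]}

```bash
mkdir -p pics; cat > h.py <<'E'
import numpy as np, cv2
from bench import manip
def cam(n):
    c=manip.calibration(n); K=np.array(c["camera_matrix"],float); R=cv2.Rodrigues(np.array(c["rvec"],float))[0]; t=np.array(c["tvec"],float).ravel()
    return K,R,t
def ray(n,uv,z):
    K,R,t=cam(n); uv=np.atleast_2d(np.array(uv,float)); d=(np.linalg.inv(K)@np.c_[uv,np.ones(len(uv))].T).T@R
    o=-R.T@t; s=(z-o[2])/d[:,2]; return o+s[:,None]*d
def proj(n,P):
    K,R,t=cam(n); return cv2.projectPoints(np.atleast_2d(np.array(P,float)),cv2.Rodrigues(R)[0],t,K,None)[0][:,0]
E
python3 - <<'E'
from h import *
for n in("top","side"):
    im=manip.get_image(n); cv2.imwrite(f"pics/{n}0.png",im)
    K,R,t=cam(n); print(n,-R.T@t)
print(manip.state())
E
```

```text
top [0.40575876 0.02512342 1.53960578]
side [ 0.06734709 -0.78608214  0.89379491]
{'t': 0.1, 'joints': array([ 9.72500483e-01,  2.07366974e-01,  1.54290100e+00, -8.23272720e-06,
        1.39347830e+00, -1.50519164e-01]), 'qvel': array([-0.00102573, -0.00198863, -0.0041034 , -0.00021484,  0.0015955 ,
        0.0012509 ]), 'joint_torque': array([-1.17944008e-03, -3.84101629e+01, -2.92545623e+01, -2.77975669e-04,
        4.91041137e-03,  5.00507795e-06]), 'tcp_pos': array([0.24852086, 0.51763298, 0.19288104]), 'orientation': array([-0.69732874, -3.06242164,  0.00315241]), 'contact_force': array([ 0.51956809,  0.90869284, -0.12751267]), 'wrist_torque': array([-0.02756778,  0.0378144 , -0.05911213]), 'opening': 0.08539412877895339}
```

View pics/top0.png

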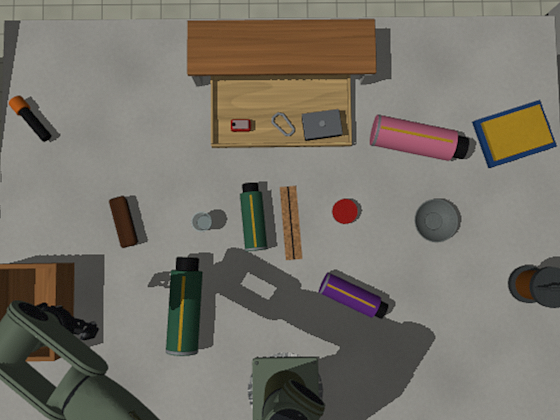

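View pics/side0.png

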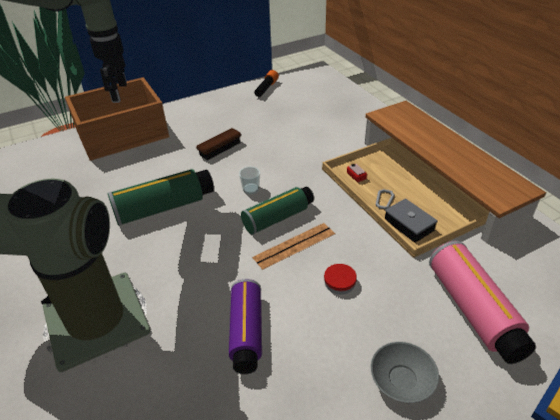

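The top view shows the target flask at (253,216) with its cap up (+x), the strip at (290,222), the jar at (202,221) and the tin at (345,211). The larger green flask at (184,305) is a decoy. The flask has to roll towards -y.

```bash
cat >> h.py <<'E'
def flask(im,x0=225,x1=330):
    """axis centre & direction from yellow-free outline in the top view, barrel green mask"""
    hsv=cv2.cvtColor(im,cv2.COLOR_BGR2HSV)
    m=cv2.inRange(hsv,(60,70,20),(95,255,255)); s=np.zeros_like(m); s[175:258,x0:x1]=m[175:258,x0:x1]
    s=cv2.morphologyEx(s,cv2.MORPH_CLOSE,np.ones((9,9)))
    c=max(cv2.findContours(s,cv2.RETR_EXTERNAL,cv2.CHAIN_APPROX_NONE)[0],key=cv2.contourArea)
    return c
def rect(c,z,n="top"):
    p=ray(n,c[:,0,:],z)[:,:2].astype(np.float32)
    b=cv2.boxPoints(cv2.minAreaRect(p)); e=[b[1]-b[0],b[2]-b[1]]; L=[np.linalg.norm(v) for v in e]
    v=e[int(np.argmax(L))]; v=v*np.sign(v[0])
    return b.mean(0),np.degrees(np.arctan2(v[1],v[0])),sorted(L)
def strip(im):
    hsv=cv2.cvtColor(im,cv2.COLOR_BGR2HSV); m=cv2.inRange(hsv,(5,70,60),(20,255,255)); s=np.zeros_like(m); s[178:265,272:310]=m[178:265,272:310]
    s=cv2.morphologyEx(s,cv2.MORPH_CLOSE,np.ones((5,5)))
    return max(cv2.findContours(s,cv2.RETR_EXTERNAL,cv2.CHAIN_APPROX_NONE)[0],key=cv2.contourArea)
E
python3 - <<'E'
from h import *
im=cv2.imread("pics/top0.png")
f=flask(im); print("flask",rect(f,0.045),cv2.boundingRect(f)); s=strip(im); print("strip",rect(s,0.001),cv2.boundingRect(s))
hsv=cv2.cvtColor(im,cv2.COLOR_BGR2HSV); m=cv2.inRange(hsv,(18,120,100),(35,255,255)); z=np.zeros_like(m); z[175:258,235:275]=m[175:258,235:275]
p=np.argwhere(z)[:,::-1]; w=ray("top",p,0.066); l=cv2.fitLine(w[:,:2].astype(np.float32),cv2.DIST_L2,0,.01,.01).ravel(); print("stripe",(w.min(0)+w.max(0))/2,w.max(0)-w.min(0),np.degrees(np.arctan2(l[1],l[0])))
for nm,uv,zz in(("jar",(202,221),0.03),("tin",(345,211),0.026)): print(nm,ray("top",uv,zz))
E
```

```text
flask (array([0.49847424, 0.08525681], dtype=float32), np.float32(4.846645), [np.float32(0.06216096), np.float32(0.16423076)]) (240, 191, 27, 57)
strip (array([ 0.4892177 , -0.02510585], dtype=float32), np.float32(4.0258436), [np.float32(0.049035735), np.float32(0.2180788)]) (280, 186, 22, 74)
stripe [0.4925334  0.08569291 0.066     ] [0.14633627 0.01886104 0.        ] 5.0029416
jar [[0.49465478 0.23496437 0.03      ]]
tin [[ 0.51945624 -0.18529676  0.026     ]]
```

{"api": "servo_tool", "payload": {"rows": [{"yaw": -7.6}, {"yaw": -7.6}, {"yaw": -7.6}, {"yaw": -7.6}, {"x": -1.8, "y": -3.9}, {"x": -1.8, "y": -3.9}, {"x": -1.8, "y": -3.9}, {"x": -1.8, "y": -3.9}, {"x": -1.8, "y": -3.9}, {"x": -1.8, "y": -3.9}, {"x": -1.8, "y": -3.9}, {"x": -1.8, "y": -3.9}], "grip": 0}}

```text
invalid input at $.rows[0]: expected keys x, y, z, yaw
```

{"api": "servo_tool", "payload": {"rows": [{"x": 0, "y": 0, "z": 0, "yaw": -7.6}, {"x": 0, "y": 0, "z": 0, "yaw": -7.6}, {"x": 0, "y": 0, "z": 0, "yaw": -7.6}, {"x": 0, "y": 0, "z": 0, "yaw": -7.6}, {"x": -1.8, "y": -3.9, "z": 0, "yaw": 0}, {"x": -1.8, "y": -3.9, "z": 0, "yaw": 0}, {"x": -1.8, "y": -3.9, "z": 0, "yaw": 0}, {"x": -1.8, "y": -3.9, "z": 0, "yaw": 0}, {"x": -1.8, "y": -3.9, "z": 0, "yaw": 0}, {"x": -1.8, "y": -3.9, "z": 0, "yaw": 0}, {"x": -1.8, "y": -3.9, "z": 0, "yaw": 0}, {"x": -1.8, "y": -3.9, "z": 0, "yaw": 0}], "grip": 0}}

```text
t: 1.3
tcp_pos: [0.4245, 0.2141, 0.1865]
orientation: [0.185, -3.126, 0.013]
contact_force: [0.5, 0.4, 0.2]
opening: 0.0001
```

{"api": "servo_tool", "payload": {"rows": [{"x": -1, "y": -2.5, "z": 0.5, "yaw": 1.8}, {"x": -1, "y": -2.5, "z": 1.5, "yaw": 0}, {"x": -1, "y": -2.5, "z": 1.5, "yaw": 0}, {"x": -1, "y": -2.5, "z": 1.5, "yaw": 0}, {"x": -1, "y": -2.3, "z": 1.5, "yaw": 0}, {"x": 0, "y": 0, "z": 1.5, "yaw": 0}, {"x": 0, "y": 0, "z": 0, "yaw": 0}]}}

```text
t: 2.0
tcp_pos: [0.4878, 0.0842, 0.1028]
orientation: [0.118, -3.128, 0.014]
contact_force: [-0.8, -0.2, -0.3]
opening: 0.0004
```

```bash
python3 - <<'E'
from h import *
im=manip.get_image("top"); cv2.imwrite("pics/top1.png",cv2.resize(im[150:290,190:380],None,fx=4,fy=4,interpolation=cv2.INTER_CUBIC))
s=manip.state(); print(s["tcp_pos"],s["contact_force"],proj("top",s["tcp_pos"]))
E
```

```text
[0.48887965 0.0843282  0.10405763] [-0.18813366  0.55879141  0.64820791] [[252.42973168 220.91631672]]
```

View pics/top1.png

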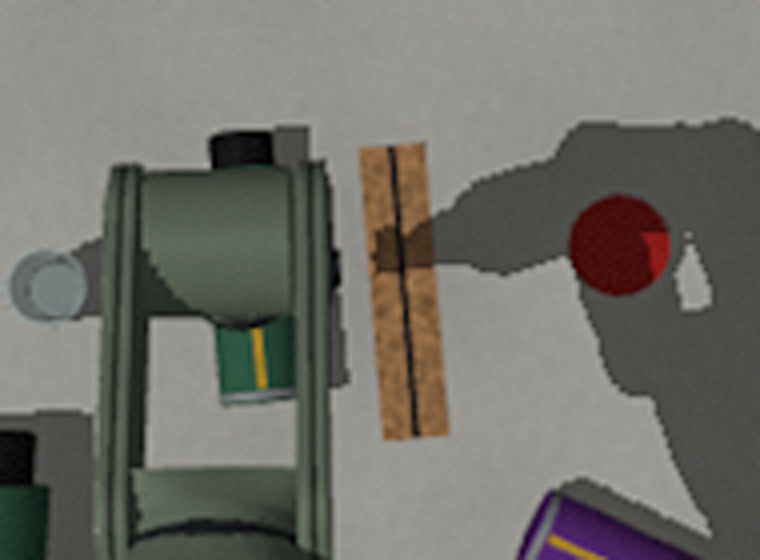

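The arm hides the middle of the flask, but its near end is still visible and the tool is directly over the axis. Next I shift back about 1 cm and descend.

{"api": "servo_tool", "payload": {"rows": [{"x": 0, "y": 1.0, "z": 1, "yaw": 0}, {"x": 0, "y": 0, "z": 1, "yaw": 0}, {"x": 0, "y": 0, "z": 0.8, "yaw": 0}, {"x": 0, "y": 0, "z": 0.3, "yaw": 0}, {"x": 0, "y": 0, "z": 0.3, "yaw": 0}, {"x": 0, "y": 0, "z": 0, "yaw": 0}]}}

```text
t: 2.65
tcp_pos: [0.4884, 0.0974, 0.0692]
orientation: [0.126, -3.134, 0.014]
contact_force: [0.5, -0.2, -0.8]
opening: 0.0
```

{"api": "servo_tool", "payload": {"rows": [{"x": 0, "y": -0.3, "z": 0.2, "yaw": 0}, {"x": 0, "y": 0, "z": 0.2, "yaw": 0}, {"x": 0, "y": 0, "z": 0.2, "yaw": 0}]}}

```text
t: 2.95
tcp_pos: [0.4898, 0.094, 0.0639]
orientation: [0.126, -3.136, 0.014]
contact_force: [0.4, 1.0, -0.3]
opening: -0.0003
```

{"api": "servo_tool", "payload": {"rows": [{"x": 0, "y": 0, "z": 0.2, "yaw": 0}, {"x": 0, "y": 0, "z": 0.1, "yaw": 0}]}}

```text
t: 3.15
tcp_pos: [0.4899, 0.0938, 0.0607]
orientation: [0.125, -3.136, 0.014]
contact_force: [-0.6, -0.3, 0.3]
opening: 0.0001
```

```bash
python3 - <<'E'
from h import *
im=manip.get_image("side"); s=manip.state(); p=proj("side",s["tcp_pos"])[0]; print(s["tcp_pos"],s["contact_force"],p)
cv2.imwrite("pics/side1.png",cv2.resize(im[130:270,200:360],None,fx=5,fy=4.2,interpolation=cv2.INTER_CUBIC)[:600])
E
```

```text
[0.48983755 0.09373063 0.06060226] [ 0.0372803  -0.27136005 -0.02763049] [271.36355122 201.43369805]
```

View pics/side1.png

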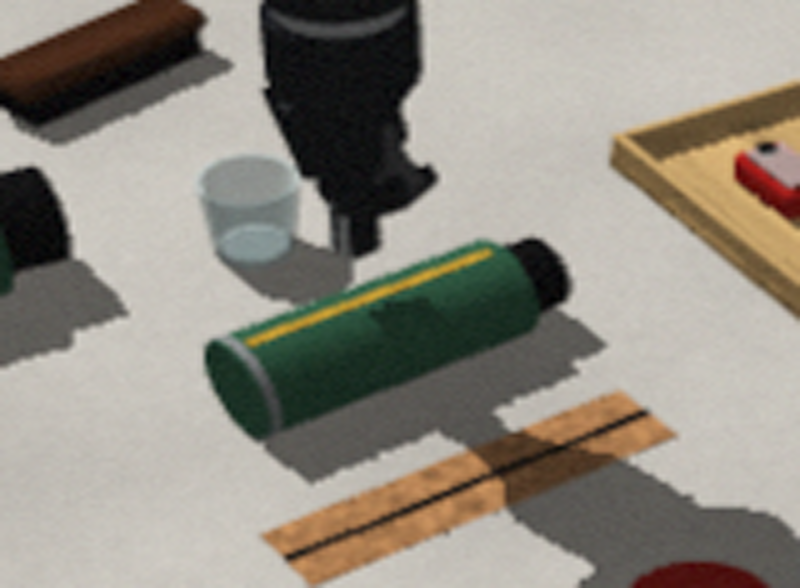

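```bash
python3 - <<'E'
from h import *
im=cv2.imread("pics/side0.png")
hsv=cv2.cvtColor(im,cv2.COLOR_BGR2HSV); m=cv2.inRange(hsv,(18,120,100),(35,255,255)); z=np.zeros_like(m); z[180:225,245:310]=m[180:225,245:310]
p=np.argwhere(z)[:,::-1]; print("side0 stripe px",p.mean(0)); w=ray("side",p,0.066); print("stripe side",w.mean(0),w.max(0)-w.min(0))
print("proj of stripe mid from top",proj("side",[.4925,.0857,.066]))
print("proj TCP",proj("side",[.4898,.0937,.0606]))
# fingertip px in side1
for zz in(.05,.06,.07,.08,.09): print(zz,ray("side",(272,190),zz)[0])
print("start tip proj",proj("side",[.2485,.5176,.1929]),proj("top",[.2485,.5176,.1929]))
# strip centre line in side
h=cv2.inRange(hsv,(5,70,60),(20,255,255)); z=np.zeros_like(h); z[222:270,250:340]=h[222:270,250:340]
c=max(cv2.findContours(cv2.morphologyEx(z,cv2.MORPH_CLOSE,np.ones((5,5))),0,1)[0],key=cv2.contourArea); print("strip side",rect(c,.001,"side"))
E
```

```text
side0 stripe px [273.00847458 200.5       ]
stripe side [0.4931105  0.08921158 0.066     ] [1.48777572e-01 1.95930613e-02 2.22044605e-16]
proj of stripe mid from top [[273.62804463 201.24781173]]
proj TCP [[271.35630518 201.44571579]]
0.05 [0.51890075 0.14625592 0.05      ]
0.06 [0.51354929 0.13520658 0.06      ]
0.07 [0.50819782 0.12415724 0.07      ]
0.08 [0.50284636 0.11310789 0.08      ]
0.09 [0.4974949  0.10205855 0.09      ]
start tip proj [[123.96220869 110.08763183]] [[ 83.36075987 314.1755057 ]]
strip side (array([ 0.49143374, -0.02182733], dtype=float32), np.float32(3.99886), [np.float32(0.04997907), np.float32(0.21943858)])
```

```bash
python3 - <<'E'
from h import *
a=cv2.imread("pics/side0.png"); T=np.array([.2485,.5176,.1929]); ty=np.array([.432,.902,0])
def mk(im,n,P,col): 
    for p in proj(n,P): cv2.circle(im,tuple(int(round(v*16)) for v in p),8,col,1,cv2.LINE_AA,4)
A=cv2.resize(a[0:140,60:190],None,fx=3,fy=4)  # placeholder scale
def crop(im,n,P,x0,y0,w,h,s):
    c=cv2.resize(im[y0:y0+h,x0:x0+w],None,fx=s,fy=s,interpolation=cv2.INTER_CUBIC)
    for i,p in enumerate(proj(n,P)): cv2.drawMarker(c,(int((p[0]-x0+.5)*s),int((p[1]-y0+.5)*s)),[(0,0,255),(255,0,255),(255,255,0)][i%3],0,9,1)
    return c
P0=[T,T+.043*ty+[0,0,.013],T-.043*ty+[0,0,.013]]
A=crop(a,"side",P0,70,30,90,100,4)
b=manip.get_image("side"); s=manip.state()["tcp_pos"]; B=crop(b,"side",[s,s+[0,0,.019],s+[0,0,.073]],230,110,100,100,4)
cv2.imwrite("pics/cmp.png",np.hstack([A,B]))
E
```

```text
(no output)
```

View pics/cmp.png

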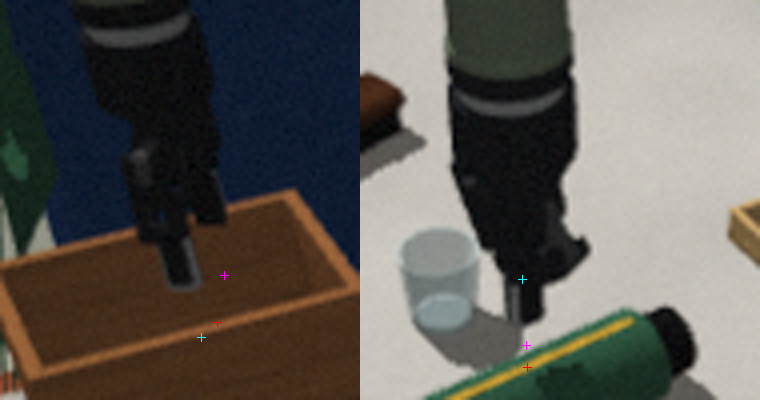

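The two views agree on the bench and the flask. But the visible fingertip ends about 30 mm above the reported TCP height, and no contact force has appeared at a height where the reported tip would be inside the flask. The height reading can't be trusted against the scene, so I'll descend slowly on force.

{"api": "servo_tool", "payload": {"rows": [{"x": 0, "y": 0, "z": 0.4, "yaw": 0}, {"x": 0, "y": 0, "z": 0.4, "yaw": 0}, {"x": 0, "y": 0, "z": 0.4, "yaw": 0}, {"x": 0, "y": 0, "z": 0, "yaw": 0}]}}

```text
t: 3.65
tcp_pos: [0.4898, 0.0937, 0.0477]
orientation: [0.126, -3.136, 0.014]
contact_force: [0.9, -0.1, -0.5]
opening: 0.0004
```

```bash
python3 - <<'E'
from h import *
b=manip.get_image("side"); st=manip.state(); s=st["tcp_pos"]; print(s,st["contact_force"],st["joints"],st["opening"])
t=manip.get_image("top")
def crop(im,n,P,x0,y0,w,h,s):
    c=cv2.resize(im[y0:y0+h,x0:x0+w],None,fx=s,fy=s,interpolation=cv2.INTER_CUBIC)
    for i,p in enumerate(proj(n,P)): cv2.drawMarker(c,(int((p[0]-x0+.5)*s),int((p[1]-y0+.5)*s)),[(0,0,255),(255,0,255),(255,255,0)][i%3],0,9,1)
    return c
cv2.imwrite("pics/cmp2.png",np.hstack([crop(b,"side",[s,s+[0,0,.073]],230,130,100,100,4),crop(t,"top",[s,s+[0,0,.2]],205,170,100,100,4)]))
E
```

```text
[0.49004448 0.09371023 0.047978  ] [0.05716753 0.25988604 0.43590661] [ 0.02180947  0.22545892  1.85252938 -0.01034604  1.06573578 -1.62398578] 6.805413606876767e-05
```

View pics/cmp2.png

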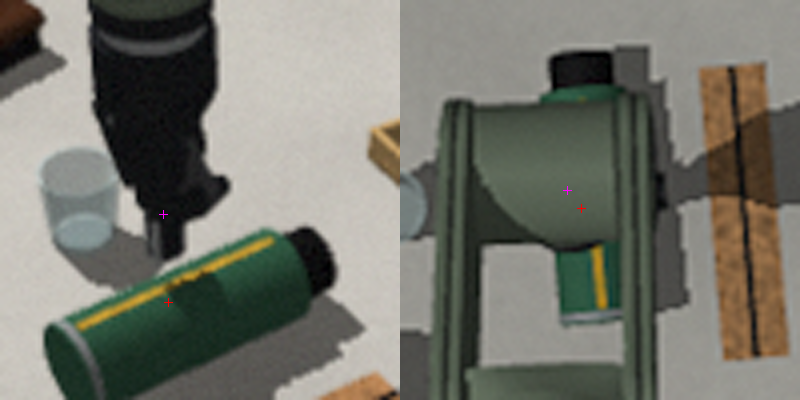

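The fingertip is still clear of the flask: the tip is at about (271,194) in the full side image, above the stripe. I'll shift 12 mm towards the top so that any remaining error stays safe, then descend on force.

{"api": "servo_tool", "payload": {"rows": [{"x": 0, "y": -0.6, "z": -0.8, "yaw": 0}, {"x": 0, "y": -0.6, "z": 0, "yaw": 0}, {"x": 0, "y": 0, "z": 0.4, "yaw": 0}, {"x": 0, "y": 0, "z": 0.3, "yaw": 0}, {"x": 0, "y": 0, "z": 0.3, "yaw": 0}, {"x": 0, "y": 0, "z": 0.2, "yaw": 0}, {"x": 0, "y": 0, "z": 0, "yaw": 0}]}}

```text
t: 4.45
tcp_pos: [0.492, 0.0803, 0.0447]
orientation: [0.125, -3.139, 0.014]
contact_force: [0.7, -0.7, -0.2]
opening: -0.0003
```

{"api": "servo_tool", "payload": {"rows": [{"x": 0, "y": 0, "z": 0.3, "yaw": 0}, {"x": 0, "y": 0, "z": 0.3, "yaw": 0}, {"x": 0, "y": 0, "z": 0, "yaw": 0}]}}

```text
t: 4.75
tcp_pos: [0.4917, 0.0805, 0.0378]
orientation: [0.125, -3.138, 0.014]
contact_force: [-0.6, 0.2, 0.2]
opening: 0.0002
```

{"api": "servo_tool", "payload": {"rows": [{"x": 0, "y": 0, "z": 0.2, "yaw": 0}, {"x": 0, "y": 0, "z": 0.2, "yaw": 0}, {"x": 0, "y": 0, "z": 0, "yaw": 0}]}}

```text
t: 5.05
tcp_pos: [0.4917, 0.0805, 0.0334]
orientation: [0.126, -3.138, 0.014]
contact_force: [0.7, -0.7, 0.5]
opening: -0.0001
```

```bash
python3 - <<'E'
from h import *
b=manip.get_image("side"); st=manip.state(); s=st["tcp_pos"]; print(s,st["contact_force"])
c=b[150:250,230:330]; cv2.imwrite("pics/s3.png",cv2.resize(c,None,fx=6,fy=6,interpolation=cv2.INTER_CUBIC))
E
```

```text
[0.49178777 0.08053633 0.03355309] [-0.08526024 -0.17597334  0.72436414]
```

View pics/s3.png

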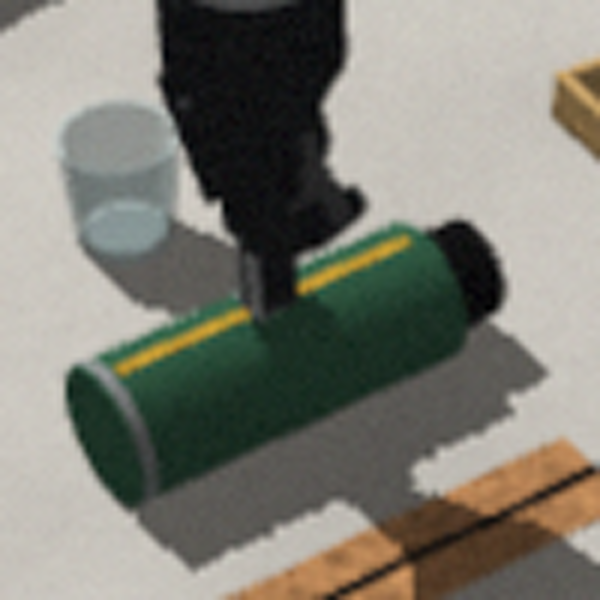

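Here the tip sits just in front of the stripe and nearly touches it, at about (275,203) in the full image. So the lateral position is right, and the tip is about 36 mm higher than reported. Next I go back 12 mm behind the top and press.

{"api": "servo_tool", "payload": {"rows": [{"x": 0, "y": 0.7, "z": -0.4, "yaw": 0}, {"x": 0, "y": 0.6, "z": 0, "yaw": 0}, {"x": 0, "y": 0, "z": 0.3, "yaw": 0}, {"x": 0, "y": 0, "z": 0.2, "yaw": 0}, {"x": 0, "y": 0, "z": 0.2, "yaw": 0}, {"x": 0, "y": 0, "z": 0, "yaw": 0}]}}

```text
t: 5.7
tcp_pos: [0.4911, 0.0951, 0.0307]
orientation: [-0.127, 3.139, -0.014]
contact_force: [-0.2, -0.3, 0.0]
opening: -0.0001
```

{"api": "servo_tool", "payload": {"rows": [{"x": 0, "y": -0.1, "z": 0.2, "yaw": 0}, {"x": 0, "y": 0, "z": 0.2, "yaw": 0}]}}

```text
t: 5.9
tcp_pos: [0.4915, 0.0939, 0.0283]
orientation: [0.127, -3.139, 0.014]
contact_force: [-7.7, -0.3, 23.3]
opening: 0.0002
```

Contact is confirmed: 23 N upward at reported z 0.028, which is really 0.066. First stroke:

{"api": "servo_tool", "payload": {"rows": [{"x": 0, "y": -0.6, "z": 0.1, "yaw": 0}, {"x": 0, "y": -0.6, "z": 0.1, "yaw": 0}, {"x": 0, "y": -0.6, "z": 0.1, "yaw": 0}, {"x": 0, "y": -0.6, "z": 0.1, "yaw": 0}, {"x": 0, "y": -0.6, "z": 0.1, "yaw": 0}, {"x": 0, "y": -0.4, "z": 0.1, "yaw": 0}, {"x": 0, "y": 0, "z": 0, "yaw": 0}]}}

```text
t: 6.6
tcp_pos: [0.4945, 0.0573, 0.0285]
orientation: [0.126, -3.137, 0.017]
contact_force: [0.5, -0.7, 0.9]
opening: -0.0
```

```bash
cat >> h.py <<'E'
def cap(im,x0=235,x1=330):
    "black cap + green far end seen from above: dark blob rows 175-195"
    return None
def report(tag):
    im=manip.get_image("top"); sd=manip.get_image("side"); st=manip.state(); print(st["t"],st["tcp_pos"],st["contact_force"])
    cv2.imwrite(f"pics/{tag}t.png",im); cv2.imwrite(f"pics/{tag}s.png",sd)
    # near-end piece of barrel (not hidden by arm): outline at rows 232..244, mean col of both edges, at z=.033 sides
    hsv=cv2.cvtColor(im,cv2.COLOR_BGR2HSV); m=cv2.inRange(hsv,(70,100,15),(92,255,255))|cv2.inRange(hsv,(18,120,60),(35,255,255))
    for r in (180,186,192,196,232,236,240,244):
        c=np.flatnonzero(m[r,235:330])+235
        if len(c)>5: a,b=ray("top",[(c[0],r),(c[-1]+1,r)],.045); print(r,c[0],c[-1],"x %.3f y %.4f w %.3f"%(a[0],(a[1]+b[1])/2,a[1]-b[1]))
E
python3 - <<'E'
from h import *
report("a")
E
```

```text
6.7 [0.49466971 0.05781534 0.02840002] [-1.21184463 -0.28811886  3.06693984]
192 249 267 x 0.577 y 0.0684 w 0.055
232 250 271 x 0.460 y 0.0622 w 0.064
236 251 271 x 0.449 y 0.0609 w 0.061
240 251 271 x 0.437 y 0.0610 w 0.061
244 251 272 x 0.426 y 0.0597 w 0.064
```

{"api": "servo_tool", "payload": {"rows": [{"x": 0, "y": 0, "z": -0.9, "yaw": 0}, {"x": 0, "y": 1.0, "z": 0, "yaw": 0}, {"x": 0, "y": 0.9, "z": 0, "yaw": 0}, {"x": 0, "y": 0, "z": 0.6, "yaw": 0}, {"x": 0, "y": 0, "z": 0.3, "yaw": 0}, {"x": 0, "y": 0, "z": 0.2, "yaw": 0}]}}

```text
t: 7.3
tcp_pos: [0.4933, 0.0803, 0.0276]
orientation: [0.13, -3.138, 0.014]
contact_force: [-8.2, 1.6, 27.1]
opening: -0.0001
```

```bash
python3 - <<'E'
from h import *
report("b")
E
```

```text
7.4 [0.49331465 0.08023107 0.02789753] [-4.71218955 -0.09178074 14.93681326]
192 249 266 x 0.577 y 0.0698 w 0.052
232 250 265 x 0.460 y 0.0709 w 0.046
236 250 264 x 0.449 y 0.0725 w 0.043
240 251 264 x 0.437 y 0.0711 w 0.040
244 251 265 x 0.426 y 0.0698 w 0.043
```

{"api": "servo_tool", "payload": {"rows": [{"x": 0, "y": -0.6, "z": 0.1, "yaw": 0}, {"x": 0, "y": -0.7, "z": 0.1, "yaw": 0}, {"x": 0, "y": -0.7, "z": 0.1, "yaw": 0}, {"x": 0, "y": -0.7, "z": 0.1, "yaw": 0}, {"x": 0, "y": -0.7, "z": 0.1, "yaw": 0}, {"x": 0, "y": -0.7, "z": 0.1, "yaw": 0}, {"x": 0, "y": -0.4, "z": 0.1, "yaw": 0}, {"x": 0, "y": 0, "z": 0, "yaw": 0}]}}

```text
t: 8.2
tcp_pos: [0.4972, 0.0334, 0.0282]
orientation: [0.134, -3.134, 0.018]
contact_force: [-0.5, -0.5, 1.6]
opening: 0.0002
```

```bash
python3 - <<'E'
from h import *
report("c")
E
```

```text
8.3 [0.49711357 0.03392967 0.02809571] [-1.32541524 -0.82181319  4.80477468]
232 258 279 x 0.460 y 0.0390 w 0.064
236 259 280 x 0.448 y 0.0363 w 0.064
240 259 280 x 0.437 y 0.0364 w 0.064
244 259 279 x 0.425 y 0.0380 w 0.061
```

{"api": "servo_tool", "payload": {"rows": [{"x": 0, "y": 0, "z": -0.9, "yaw": 0}, {"x": 0, "y": 1.0, "z": 0, "yaw": 0}, {"x": 0, "y": 0.9, "z": 0, "yaw": 0}, {"x": 0, "y": 0, "z": 0.6, "yaw": 0}, {"x": 0, "y": 0, "z": 0.3, "yaw": 0}, {"x": 0, "y": 0, "z": 0.2, "yaw": 0}]}}

```text
t: 8.9
tcp_pos: [0.4951, 0.0564, 0.0279]
orientation: [0.138, -3.132, 0.016]
contact_force: [-9.1, 1.4, 29.1]
opening: -0.0005
```

{"api": "servo_tool", "payload": {"rows": [{"x": 0, "y": -0.6, "z": 0.1, "yaw": 0}, {"x": 0, "y": -0.7, "z": 0.1, "yaw": 0}, {"x": 0, "y": -0.7, "z": 0.1, "yaw": 0}, {"x": 0, "y": -0.7, "z": 0.1, "yaw": 0}, {"x": 0, "y": -0.7, "z": 0.1, "yaw": 0}, {"x": 0, "y": -0.7, "z": 0.1, "yaw": 0}, {"x": 0, "y": -0.4, "z": 0.1, "yaw": 0}, {"x": 0, "y": 0, "z": 0, "yaw": 0}]}}

```text
t: 9.7
tcp_pos: [0.4988, 0.0101, 0.028]
orientation: [0.146, -3.128, 0.021]
contact_force: [-0.4, -0.8, 1.9]
opening: -0.0
```

```bash
python3 - <<'E'
from h import *
report("d")
E
```

```text
9.8 [0.49882897 0.01058291 0.0279287 ] [-0.44222676 -1.18992647  4.67178195]
232 266 286 x 0.460 y 0.0173 w 0.061
236 266 286 x 0.448 y 0.0175 w 0.061
240 267 287 x 0.437 y 0.0147 w 0.061
244 267 282 x 0.425 y 0.0221 w 0.046
```

{"api": "servo_tool", "payload": {"rows": [{"x": 0, "y": 0, "z": -0.9, "yaw": 0}, {"x": 0, "y": 1.0, "z": 0, "yaw": 0}, {"x": 0, "y": 0.9, "z": 0, "yaw": 0}, {"x": 0, "y": 0, "z": 0.6, "yaw": 0}, {"x": 0, "y": 0, "z": 0.3, "yaw": 0}, {"x": 0, "y": 0, "z": 0.2, "yaw": 0}]}}

```text
t: 10.4
tcp_pos: [0.4964, 0.0329, 0.028]
orientation: [0.151, -3.125, 0.02]
contact_force: [-8.9, 0.0, 25.5]
opening: 0.0004
```

{"api": "servo_tool", "payload": {"rows": [{"x": 0, "y": -0.6, "z": 0.1, "yaw": 0}, {"x": 0, "y": -0.7, "z": 0.1, "yaw": 0}, {"x": 0, "y": -0.7, "z": 0.1, "yaw": 0}, {"x": 0, "y": -0.7, "z": 0.1, "yaw": 0}, {"x": 0, "y": -0.7, "z": 0.1, "yaw": 0}, {"x": 0, "y": -0.7, "z": 0.1, "yaw": 0}, {"x": 0, "y": -0.4, "z": 0.1, "yaw": 0}, {"x": 0, "y": 0, "z": 0, "yaw": 0}]}}

```text
t: 11.2
tcp_pos: [0.5002, -0.0136, 0.0277]
orientation: [0.16, -3.12, 0.026]
contact_force: [-0.1, -0.6, 3.4]
opening: 0.0002
```

```bash
python3 - <<'E'
from h import *
report("e")
E
```

```text
11.3 [ 0.50019667 -0.01314596  0.02766724] [-2.0761701  -0.7152599   4.80674083]
232 274 294 x 0.459 y -0.0059 w 0.061
236 274 294 x 0.448 y -0.0057 w 0.061
240 274 295 x 0.436 y -0.0070 w 0.064
244 275 282 x 0.425 y 0.0105 w 0.023
```

{"api": "servo_tool", "payload": {"rows": [{"x": 0, "y": 0, "z": -0.9, "yaw": 0}, {"x": 0, "y": 1.0, "z": 0, "yaw": 0}, {"x": 0, "y": 0.9, "z": 0, "yaw": 0}, {"x": 0, "y": 0, "z": 0.6, "yaw": 0}, {"x": 0, "y": 0, "z": 0.3, "yaw": 0}, {"x": 0, "y": 0, "z": 0.2, "yaw": 0}]}}

```text
t: 11.9
tcp_pos: [0.4976, 0.009, 0.0282]
orientation: [0.166, -3.117, 0.026]
contact_force: [-9.7, 0.0, 23.6]
opening: -0.0004
```

{"api": "servo_tool", "payload": {"rows": [{"x": 0, "y": -0.6, "z": 0.1, "yaw": 0}, {"x": 0, "y": -0.7, "z": 0.1, "yaw": 0}, {"x": 0, "y": -0.7, "z": 0.1, "yaw": 0}, {"x": 0, "y": -0.7, "z": 0.1, "yaw": 0}, {"x": 0, "y": -0.7, "z": 0.1, "yaw": 0}, {"x": 0, "y": -0.6, "z": 0.1, "yaw": 0}, {"x": 0, "y": -0.3, "z": 0.1, "yaw": 0}, {"x": 0, "y": 0, "z": 0, "yaw": 0}]}}

```text
t: 12.7
tcp_pos: [0.5013, -0.0356, 0.0277]
orientation: [0.176, -3.112, 0.033]
contact_force: [-1.2, -0.6, 2.3]
opening: -0.0001
```

```bash
python3 - <<'E'
from h import *
report("f")
E
```

```text
12.8 [ 0.50128197 -0.03521759  0.02758325] [-2.08324025 -0.69114809  4.60569405]
232 281 301 x 0.459 y -0.0261 w 0.061
236 281 302 x 0.448 y -0.0274 w 0.064
240 282 302 x 0.436 y -0.0287 w 0.061
```

{"api": "servo_tool", "payload": {"rows": [{"x": 0, "y": 0, "z": -0.5, "yaw": 0}, {"x": 0, "y": 0, "z": -2, "yaw": 0}, {"x": 0, "y": 0, "z": -3, "yaw": 0}, {"x": 0, "y": 0, "z": -4, "yaw": 0}, {"x": 0, "y": 0, "z": -4, "yaw": 0}, {"x": 0, "y": 4, "z": 0, "yaw": 0}, {"x": 0, "y": 4, "z": 0, "yaw": 0}, {"x": 0, "y": 4, "z": 0, "yaw": 0}, {"x": 0, "y": 4, "z": 0, "yaw": 0}, {"x": 0, "y": 4, "z": 0, "yaw": 0}, {"x": 0, "y": 4, "z": 0, "yaw": 0}, {"x": 0, "y": 0, "z": 0, "yaw": 0}]}}

```text
t: 14.0
tcp_pos: [0.4735, 0.2189, 0.1602]
orientation: [0.174, -3.107, 0.021]
contact_force: [0.1, 0.0, -0.2]
opening: 0.0001
```

```bash
python3 - <<'E'
from h import *
report("g")
im=cv2.imread("pics/gt.png"); f=flask(im,262,330); print(rect(f,.045)); sd=cv2.imread("pics/gs.png")
cv2.imwrite("pics/g.png",np.hstack([cv2.resize(im[140:290,180:380],None,fx=2,fy=2),cv2.resize(sd[130:280,200:400],None,fx=2,fy=2)]))
E
```

```text
14.1 [0.47418854 0.21528506 0.16002606] [-0.53773513  0.97545905 -0.25968666]
192 277 297 x 0.576 y -0.0161 w 0.061
196 277 297 x 0.564 y -0.0160 w 0.061
232 281 301 x 0.459 y -0.0261 w 0.061
236 281 301 x 0.448 y -0.0260 w 0.061
240 282 302 x 0.436 y -0.0287 w 0.061
(array([ 0.50746053, -0.01999898], dtype=float32), np.float32(5.2303896), [np.float32(0.062472664), np.float32(0.16342343)])
```

View pics/g.png

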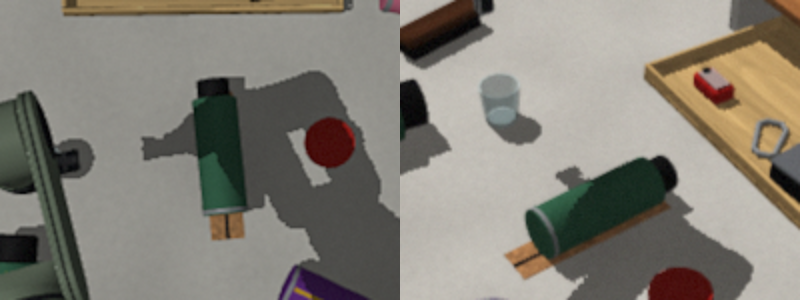

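The flask lies over the strip with its stripe out of sight underneath, and the cork's end shows centred beneath it at (226,225) in the crop. The jar and tin are in place. I'll check that it is still, then hand in.

{"api": "servo_tool", "payload": {"rows": [{"x": 0, "y": 0, "z": 0, "yaw": 0}, {"x": 0, "y": 0, "z": 0, "yaw": 0}, {"x": 0, "y": 0, "z": 0, "yaw": 0}, {"x": 0, "y": 0, "z": 0, "yaw": 0}, {"x": 0, "y": 0, "z": 0, "yaw": 0}, {"x": 0, "y": 0, "z": 0, "yaw": 0}, {"x": 0, "y": 0, "z": 0, "yaw": 0}, {"x": 0, "y": 0, "z": 0, "yaw": 0}]}}

```text
t: 14.9
tcp_pos: [0.4751, 0.2099, 0.1595]
orientation: [0.157, -3.107, 0.027]
contact_force: [-0.4, 0.0, -0.3]
opening: 0.0002
```

```bash
python3 - <<'E'
from h import *
im=manip.get_image("top"); c,a,L=rect(flask(im,262,330),.045); print(c,a,L)
e=c[1]-(-.0251+(c[0]-.4892)*np.tan(np.radians(4.03))); print("err",e)
if abs(e)<.006: print(manip.sign_off())
E
```

```text
[ 0.507603   -0.02027483] 4.9710565 [np.float32(0.06203621), np.float32(0.16361804)]
err 0.0035286249453158752
the job is handed in; nothing more can be done
None
```

I rolled the green flask onto the cork strip in five short strokes with the closed fingertip on its top, then handed the job in at about 15 s. The hand-in gave no verdict.

**Final position (top camera only):**
- The axis is about 3.5 mm from the strip's centre line; 12 mm is allowed.
- It is about 1° from parallel with the strip.
- The middle is under 20 mm off lengthwise; 50 mm is allowed.
- The flask was in the same place about 0.9 s later, to within 0.3 mm.

**Rolling:** The yellow stripe is no longer visible from above, as expected after about 190° of roll. The arm ended clear of everything.

**Other objects:** The jar and tin look unmoved in the last picture, but I did not re-measure any of the others.

**What disagreed:**
- **TCP height:** The visible fingertip sat about 36 mm above the reported TCP height. Contact came at a reported z of about 0.028 m, although the flask's top is at 0.066 m. I therefore found the top by contact force and the pictures, not by the reported height.
- **Side camera:** It put the flask and strip about 3 mm further towards +y than the top camera did. Both shift together, so their relative position is not affected.

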